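Let the blue label rewinder back to its home stop

TASK

The take-up spool of the blue label rewinder must go back to its home stop before a new roll can be loaded. Throw its pawl (the lever with the red ball) right back so that it stays out of the teeth, then turn the spool backwards, clockwise from above, until its crank arm rests against the green post. Leave the pawl thrown back, and do not touch the orange rewinder.

Things in the scene. Friction and masses are not known exactly. Their poses are not given: they have to be found in the camera images.
- blue_rewinder: label rewinder with a BLUE base plate 210 x 220 x 12 mm, fixed. Origin: on the upright spool axis at counter level, z up, turned up to 0.3 rad; below, mm in this frame. Spool: flanges 64 radius, 16 saw teeth, tops 75 high. Green home post at (74, 13), top 88. Pawl hinge at (-65, -54, 95), axis along y; its bracket 16 (x) by 28 (y), top 107
- blue_ball (a point): centre of the RED BALL knob, 26 mm diameter, on the blue rewinder's pawl; rewinder frame (-5, -54, 120) mm when the pawl is down: 60 mm along +x from the hinge and 25 above it. Lifting swings it up and over towards -x, 65 mm round the hinge, in the plane y = -54. A 10 mm wide steel arm runs below it, top 21 mm under its centre. Pinched across the frame's y it turns between the fingers
- blue_pawl (a joint): angle of the blue rewinder's pawl, rad: 0 to 0.2 with the claw lying in the teeth, grows as the ball is lifted; past about 1.4 it falls over backwards by itself and stays; 2.0 when thrown right back (stop; ball then at (-112, -54, 139) mm). Swings freely, about 0.5 N at the ball
- blue_crank (a point): on the axis of the blue spool's upright round BLACK crank handle, 22 mm diameter, 88 to 142 mm above the counter; this point is 122 mm up. It runs round the spool axis at 80 mm radius, at a bearing of 0.349 rad + blue_spool from the rewinder's x axis, counterclockwise from above. The flat crank arm below it is 14 mm wide, top 88 mm up
- blue_spool (a joint): angle of the blue spool, rad: 0 at home with the crank arm against the green post (hard stop), growing counterclockwise from above to at most 1.65; starts at 0.9 to 1.5. About 1 N at the handle turns it; it stays where it is left. With the pawl down it turns only counterclockwise: clockwise the claw locks within one tooth (0.4 rad)
- orange_rewinder: the same machine with an ORANGE base plate, not to be touched; origin on its spool axis at counter level, 210 mm by 220 mm, 142 mm high

How it is judged:
By the outcome, as a careful person would: the job done as asked, in the order asked, and still so for the second after the job is handed in, with the robot touching nothing.
It also fails if it takes over 45 s, if anything falls off the work surface, if the arm or the gripper's body presses on something with over 40 N, if the wrist force passes 120 N, or if a joint passes its speed limit or range.

ROBOT

A 6-joint arm with a two-finger parallel gripper is mounted at the origin on the work surface. World frame = base frame: x ahead of the robot, y to its left, z up, the work surface at z = 0. Lengths are in m, angles in degrees, forces in N, time in s.
With the tool pointing down it reaches from about 0.375 to 0.9 m from the base axis. Payload 3.1 kg.
Tool frame: the origin (TCP) lies at the very end of the fingers, on their centre line; the grasp point (between the pads) lies 19 mm behind it; z points along the fingers, y is the direction in which the jaws open and shut (so a half turn about z gives the same grasp; the last joint's range is limited). The gripper opens to 87 mm and grips with 3 to 60 N. Pads are 19 mm wide; open, the fingers measure 117 mm over their backs; the gripper's body (75 mm by 190 mm) begins 51 mm behind the grasp point.
Start: joints at [-76.289, 30.224, 82.088, -0, 67.689, -10.227], TCP at [0.254, -0.571, 0.223] pointing down, gripper open.
Joint ranges: [-176.69, 176.69], [-43.24, 126.21], [12.49, 139.97], [-82, 262], [0, 151.66], [-163.58, 163.58]. Speed limits (degrees/s): [159.86, 159.86, 180, 180, 180, 180].

INTERFACE

Orientations are given as a 3x3 rotation matrix whose columns are the frame's x, y, z axes.
In Python, from rig import readout, capture, camera_model, bot, spot_in, regions_of gives the robot as it stands.
- The arm moves only by the tool send_rows, never from a script. Its argument "moves" is a list that holds one entry, the list of rows, each a list of 7 numbers: the turn, a rotation vector about the tool's x, y, z in degrees, then the shift along the tool's x, y, z in cm, then the opening, from -1 (shut) to 1 (fully open). A call has exactly 5 rows; each row shifts and turns the commanded pose from where the row before left it, along the tool's axes as they then stand; what a row does not reach is not made up. A row lasts 1/10 s, in which the tool goes at most 50 mm and 8.59 degrees, less where a joint would pass 70% of its speed; a pose out of reach is approached as far as the arm can. A call with a gripper value outside its range is refused whole. The fingers move at their own pace and stop on an object; the grip force is fixed at half the most. Time passes only in rows, so rows that do not move let the fingers close, or fill a call up. It gives the time, the measured TCP pose, the force and the opening at its end, in the units of the state.
- readout.read_state(): the state, without advancing time (a new reading comes with each control period).
- capture(name): name is "scene" or "top"; returns the picture (400x640x3 uint8, blue, green, red); there is no depth.
- camera_model(name): a dict with "camera_matrix" (3x3 intrinsics, pixels), "pose" (4x4, takes a point from camera to world coordinates). Camera axes: x right, y up, looking along -z (the intrinsics and any distortion apply to the point x, -y, -z); pixel columns grow to the right and rows downward; lengths in m; the calibration is good to about 2 mm. A picture is of the moment at which its call begins. camera_model takes no time and is no camera call.
- bot.hand_in(): hands the job in, once; it reports no verdict.
Trained networks look in the newest picture that a camera, given by its name, has taken for a name from the list of things; names that differ only in an ending like _2 or _b are one class to them, and where a whole thing is asked for, a point or a joint stands for the part that bears it (a point fixed in the world has none). Each returns a list of dicts, best first, with "p" (0 to 1); they miss things now and then, are a little off and sometimes report something else, mostly with a low value. They report only what shows in the picture. A call takes as long as a camera call.
- spot_in(camera, thing): "location" ([x, y, z] in m, in world coordinates, good to about 4 mm: the middle of the surface that is visible of it).
- regions_of(camera, thing): "mask" (400x640 bool, what is visible of it).
The state is a dict: "time_s": time; "joint_positions": joint angles; "qvel": joint speeds; "tau": joint torques, N m; "position": TCP position; "tcp_rot": TCP orientation; "force": force on the tool from outside, world axes, zero at the start; "moment": the same for the moment, N m; "opening": opening from 0.0 (shut) to 1.0 (fully open).
Only numpy, scipy, OpenCV 4.12 (cv2) and the standard library are available. Lean on these libraries where they do the work, as an engineer would, in place of code of your own. Each camera call takes 0.05 s, during which the arm holds its last target. There are 200 camera calls.

## Working session

There is one attempt and no reset: what is moved stays moved. The work goes in short steps, Python scripts to look and compute and a tool call to move; the robot and the scene stay as the last step left them, time stands still between calls to the robot, and variables do not carry over. Pictures are saved under pics/ and viewed, about 8 in all and at most 12, crops included, and the job is handed in when it is done.

Besides the shell and the picture viewer there is one more tool, called as name(argument=value, ...) on one line, values as JSON. send_rows: Moves the arm, as the interface text tells. Its arguments: {"type":"object","properties":{"moves":{"type":"array","items":{"type":"array","items":{"type":"array","items":{"type":"number"}}}}},"required":["moves"]}

```bash
ls; mkdir -p pics; python3 - <<'E'
from rig import readout, capture, camera_model, bot, spot_in, regions_of
import cv2,numpy as np
s=readout.read_state();print(s['time_s'],s['position'],np.round(s['tcp_rot'],3).tolist(),s['opening'])
for c in('scene','top'):
    cv2.imwrite(f'pics/{c}0.png',capture(c)); m=camera_model(c);print(c,np.round(m['pose'],3).tolist(),np.round(m['camera_matrix'],1).tolist(),[k for k in m])
    for t in('blue_rewinder','blue_ball','blue_crank','orange_rewinder'):
        print(t,[(np.round(d['location'],4).tolist(),round(d['p'],2)) for d in spot_in(c,t)[:3]])
E
```

```text
pics
0.0 [ 0.2534523  -0.57048531  0.22157151] [[0.914, 0.406, -0.001], [0.406, -0.914, 0.002], [0.0, -0.002, -1.0]] 1.002376456575555
scene [[0.453, -0.649, 0.612, 1.078], [0.892, 0.322, -0.318, -0.306], [0.01, 0.69, 0.724, 0.728], [0.0, 0.0, 0.0, 1.0]] [[423.5, 0.0, 320.0], [0.0, 423.5, 203.0], [0.0, 0.0, 1.0]] ['camera_matrix', 'pose']
blue_rewinder [([0.5854, -0.1987, 0.0121], 0.88), ([0.5782, 0.2133, 0.0111], 0.17)]
blue_ball [([0.5713, -0.2419, 0.1056], 0.74)]
blue_crank [([0.5739, -0.1892, 0.0663], 0.86)]
orange_rewinder [([0.5788, 0.2151, 0.0093], 0.66)]
top [[0.022, 0.994, -0.104, 0.487], [-1.0, 0.02, -0.017, -0.035], [-0.015, 0.104, 0.994, 1.002], [0.0, 0.0, 0.0, 1.0]] [[402.9, 0.0, 320.6], [0.0, 402.9, 195.3], [0.0, 0.0, 1.0]] ['camera_matrix', 'pose']
blue_rewinder [([0.551, -0.1766, 0.0163], 0.85)]
blue_ball [([0.5575, -0.245, 0.1217], 0.49)]
blue_crank [([0.5571, -0.1798, 0.0669], 0.65)]
orange_rewinder [([0.5496, 0.2265, 0.0126], 0.83)]
```

View pics/scene0.png

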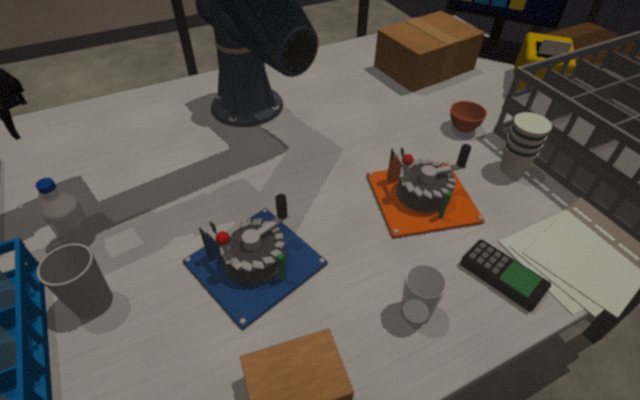

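View pics/top0.png

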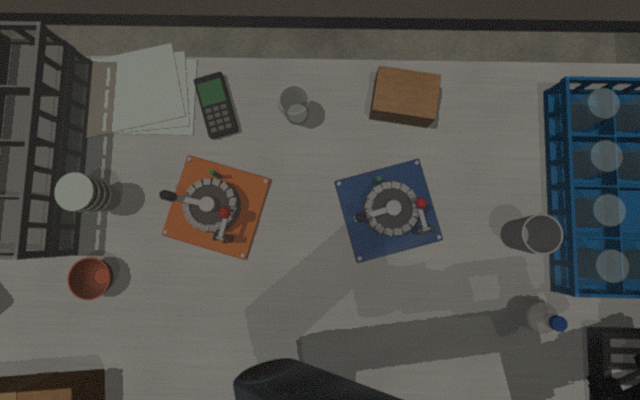

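The top view shows the blue plate around (390,210), with the ball at (421,204), post at (377,179), handle at (361,217) and bracket at (424,230). I'll fit the rewinder pose and spool angle from colour blobs in both views.

```bash
cat > h.py <<'E'
from rig import readout, capture, camera_model, bot
import cv2,numpy as np
from scipy.optimize import least_squares
def proj(c,P):
    m=camera_model(c);T=np.linalg.inv(m['pose']);q=np.atleast_2d(P)@T[:3,:3].T+T[:3,3]
    q=q*[1,-1,-1];q=q@m['camera_matrix'].T;return q[:,:2]/q[:,2:]
def blob(im,col,box):
    x0,y0,x1,y1=box;s=im[y0:y1,x0:x1].astype(int);b,g,r=s[...,0],s[...,1],s[...,2]
    M={'red':(r>90)&(r>2.2*g)&(r>2.2*b),'green':(g>1.4*r)&(g>1.3*b)&(g>35),'black':s.max(2)<32}[col]
    n,l,st,ce=cv2.connectedComponentsWithStats(M.astype(np.uint8))
    if n<2:return None
    k=1+np.argmax(st[1:,4]);return ce[k]+[x0,y0],st[k].tolist()
def W(p,f):
    c,s=np.cos(p[2]),np.sin(p[2]);f=np.atleast_2d(f)/1000.
    return np.c_[p[0]+c*f[:,0]-s*f[:,1],p[1]+s*f[:,0]+c*f[:,1],f[:,2]]
def crank(a,z=115):return [80*np.cos(.349+a),80*np.sin(.349+a),z]
E
python3 - <<'E'
from h import *
box={'scene':dict(red=(205,225,240,255),green=(270,245,295,285),black=(270,190,292,222)),'top':dict(red=(410,190,432,216),green=(368,170,388,188),black=(350,206,370,228))}
obs={}
for c in box:
    im=cv2.imread(f'pics/{c}0.png')
    for k,b in box[c].items():
        r=blob(im,k,b);print(c,k,r)
        if r is not None: obs[c,k]=r[0]
def model(p,c,k):
    return W(p,{'red':[-5,-54,120],'green':[74,13,88 if c=='top' else 55],'black':crank(p[3])}[k])
def res(p):
    return np.concatenate([(proj(c,model(p,c,k))[0]-o)*(0.3 if k=='green' else 1) for (c,k),o in obs.items()])
r=least_squares(res,[.56,-.19,.28,1.2],loss='soft_l1');p=r.x;print(p,[ (k,np.round(proj(k[0],model(p,*k))[0]-o,1)) for k,o in obs.items()])
out=[]
for c,(x,y,w,h) in dict(scene=(170,180,170,150),top=(320,140,140,140)).items():
    im=cv2.imread(f'pics/{c}0.png');z=np.clip(cv2.resize(im[y:y+h,x:x+w],None,fx=4,fy=4,interpolation=2).astype(float)*1.6,0,255).astype(np.uint8)[:590,:]
    z=cv2.resize(im[y:y+h,x:x+w],(0,0),fx=2.8,fy=2.8); z=cv2.convertScaleAbs(z,alpha=1.7)
    pts=np.vstack([W(p,q) for q in([-5,-54,120],[74,13,88],crank(p[3],142),crank(p[3],88),[-65,-54,107],[0,0,75])])
    for u in proj(c,pts):cv2.circle(z,tuple(int(v) for v in (u-[x,y])*2.8),3,(255,255,0),1)
    out.append(cv2.copyMakeBorder(z,0,420-z.shape[0],0,0,0))
cv2.imwrite('pics/fit.png',np.hstack(out)[:, :]);print(np.hstack(out).shape)
E
```

```text
scene red (array([222.03092784, 236.42268041]), [11, 7, 13, 10, 97])
scene green (array([281.20454545, 265.84848485]), [8, 9, 7, 26, 132])
scene black (array([281.16363636, 208.05454545]), [7, 9, 9, 19, 110])
top red (array([421.14035088, 202.42105263]), [7, 9, 9, 8, 57])
top green (array([378.05, 178.25]), [8, 6, 5, 5, 20])
top black None
[ 0.55617241 -0.1874083   0.2932886   1.16581348] [(('scene', 'red'), array([-0.1,  3.2])), (('scene', 'green'), array([-1.1, -0.3])), (('scene', 'black'), array([ 0.5, -0.5])), (('top', 'red'), array([-0.1,  0.6])), (('top', 'green'), array([1.4, 0.6]))]
(420, 868, 3)
```

```bash
python3 -c "
import cv2;z=cv2.imread('pics/fit.png');cv2.imwrite('pics/fit2.png',cv2.resize(z,(800,387)))"
```

```text
(no output)
```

View pics/fit2.png

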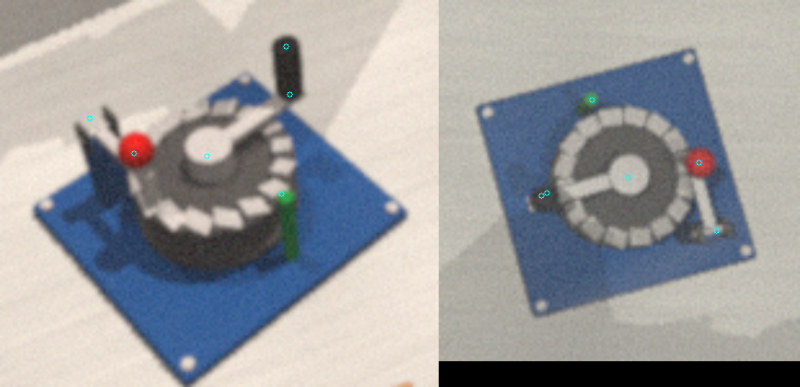

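The fit lands on the ball, post, handle, hub and bracket in both views. The scene residual suggests the ball is slightly raised (pawl about 0.1). Next I'll work out the approach.

```bash
cat >> h.py <<'E'
P=[0.5562,-0.1874,0.2933]
def ball(t):return np.array([-65+65*np.cos(.395+t),-54,95+65*np.sin(.395+t)])
def now():
    s=readout.read_state();R=np.array(s['tcp_rot']);d=np.array(s['position'])-[P[0],P[1],0]
    c,n=np.cos(P[2]),np.sin(P[2]);f=np.array([c*d[0]+n*d[1],-n*d[0]+c*d[1],d[2]])*1000
    yaw=np.degrees(np.arctan2(R[1,0],R[0,0])-P[2])
    print('t',round(s['time_s'],2),'TCP frame mm',np.round(f,1),'yaw rel',round(yaw,2),'z',np.round(R[:,2],3),'F',np.round(s['force'],1),'open',round(s['opening'],3));return s,f,yaw
E
python3 - <<'E'
from h import *
now()
from scipy.optimize import least_squares
t=least_squares(lambda t:(proj('scene',W(P,ball(t[0])))-[222,236.9]).ravel(),[.1]).x;print('pawl',t)
for a in np.arange(0,2.01,.2):print(round(a,1),np.round(ball(a),1))
E
```

```text
t 0.5 TCP frame mm [-400.6 -279.9  222.5] yaw rel 7.13 z [-0.  0. -1.] F [ 0.9 -0.1 -1.2] open 1.0
pawl [0.07554495]
0.0 [ -5. -54. 120.]
0.2 [-11.2 -54.  131.4]
0.4 [-19.5 -54.  141.4]
0.6 [-29.6 -54.  149.5]
0.8 [-41.1 -54.  155.5]
1.0 [-53.6 -54.  159. ]
1.2 [-66.6 -54.  160. ]
1.4 [-79.5 -54.  158.4]
1.6 [-91.8 -54.  154.2]
1.8 [-103.   -54.   147.7]
2.0 [-112.7  -54.   139.1]
```

send_rows(moves=[[[0,0,7.13,0,0,0,1],[0,0,0,2.8,-1.6,0,1],[0,0,0,4,-2.3,0,1],[0,0,0,4,-2.3,0,1],[0,0,0,4,-2.3,0,1]]])

```text
time_s: 1.0
position: [0.3716, -0.446, 0.2227]
tcp_rot: [[0.958, 0.288, 0.0], [0.288, -0.958, -0.0], [0.0, 0.0, -1.0]]
force: [1.3, -0.7, -0.3]
opening: 1.0
```

send_rows(moves=[[[0,0,0,4,-2.3,0,1],[0,0,0,4,-2.3,0,1],[0,0,0,4,-2.3,0,1],[0,0,0,4,-2.3,0,1],[0,0,0,4,-2.3,0,1]]])

```text
time_s: 1.5
position: [0.5301, -0.2776, 0.2228]
tcp_rot: [[0.957, 0.289, 0.0], [0.289, -0.957, -0.0], [0.0, 0.0, -1.0]]
force: [0.5, -0.4, 0.5]
opening: 1.005
```

```bash
python3 -c "
from h import *;now()"
```

```text
t 1.5 TCP frame mm [-51.1 -78.9 222.8] yaw rel 0.0 z [ 0. -0. -1.] F [ 0.5 -0.4  0.5] open 1.005
```

send_rows(moves=[[[0,0,0,2.2,-1.25,0,0.5],[0,0,0,2.2,-1.25,0,0.5],[0,0,0,0,0,2,0.5],[0,0,0,0,0,3,0.5],[0,0,0,0,0,0,0.5]]])

```text
time_s: 2.0
position: [0.5614, -0.2404, 0.169]
tcp_rot: [[0.957, 0.29, -0.007], [0.29, -0.957, 0.005], [-0.006, -0.007, -1.0]]
force: [-0.7, 0.9, -0.8]
opening: 0.762
```

```bash
python3 -c "
from h import *;now()
a=capture('scene')[120:320,120:400];b=capture('top')[120:320,280:460]
cv2.imwrite('pics/p4.png',cv2.convertScaleAbs(np.hstack([cv2.resize(a,(476,340)),cv2.resize(b,(306,340))]),alpha=1.6))"
```

```text
t 2.0 TCP frame mm [-10.4 -52.2 169. ] yaw rel 0.05 z [-0.007  0.005 -1.   ] F [-0.7  0.9 -0.8] open 0.762
```

View pics/p4.png

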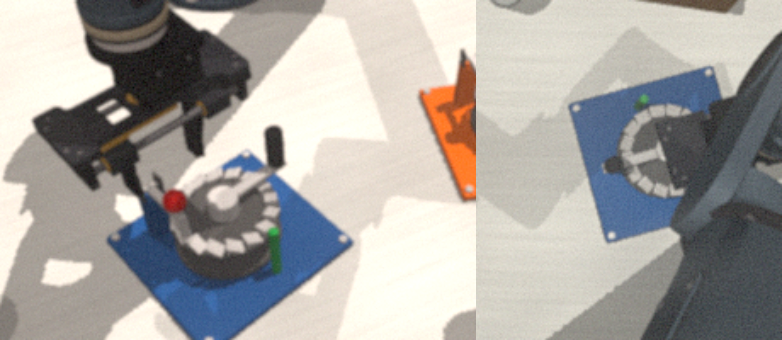

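The fingers straddle the ball. Next: lower and pinch.

send_rows(moves=[[[0,0,0,0.3,0.2,2.2,0.3],[0,0,0,0,0,2.2,0.2],[0,0,0,0,0,2.1,0.2],[0,0,0,0,0,0,-1],[0,0,0,0,0,0,-1]]])

```text
time_s: 2.6
position: [0.568, -0.2443, 0.1089]
tcp_rot: [[0.957, 0.289, 0.002], [0.289, -0.957, -0.001], [0.001, 0.002, -1.0]]
force: [0.1, 0.3, -0.3]
opening: 0.499
```

send_rows(moves=[[[0,0,0,0,0,0,-1],[0,0,0,0,0,0,-1],[0,0,0,0,0,0,-1],[0,0,0,0,0,0,-1],[0,0,0,0,0,0,-1]]])

```text
time_s: 3.1
position: [0.5673, -0.2402, 0.109]
tcp_rot: [[0.958, 0.288, 0.0], [0.288, -0.958, 0.005], [0.002, -0.005, -1.0]]
force: [0.6, 8.0, 4.8]
opening: 0.277
```

```bash
python3 -c "
from h import *;now()"
```

```text
t 3.1 TCP frame mm [ -4.7 -53.8 109. ] yaw rel -0.06 z [ 0.     0.005 -1.   ] F [0.6 8.  4.8] open 0.277
```

send_rows(moves=[[[0,0,0,0,-0.2,0,-1],[0,0,0,-0.2,0,-0.34,-1],[0,0,0,-0.2,0,-0.33,-1],[0,0,0,-0.83,0,-1.0,-1],[0,0,0,0,0,0,-1]]])

```text
time_s: 3.6
position: [0.5547, -0.244, 0.1257]
tcp_rot: [[0.957, 0.289, 0.001], [0.289, -0.957, 0.002], [0.001, -0.002, -1.0]]
force: [2.5, 5.0, 0.2]
opening: 0.28
```

```bash
python3 -c "
from h import *;now();im=capture('scene');r=blob(im,'red',(180,180,290,280));print(r)
print([(a,proj('scene',W(P,ball(a))).round(1).tolist()) for a in (0,.08,.3,.4,.5)])"
```

```text
t 3.6 TCP frame mm [-17.8 -53.7 125.7] yaw rel -0.03 z [ 0.001  0.002 -1.   ] F [2.5 5.  0.2] open 0.28
(array([216.42307692, 227.61538462]), [34, 45, 6, 7, 26])
[(0, [[221.9, 239.6]]), (0.08, [[220.8, 237.3]]), (0.3, [[217.3, 230.7]]), (0.4, [[215.4, 227.6]]), (0.5, [[213.5, 224.6]])]
```

Forces are low and the ball is following (scene pixel agrees with about 0.4 rad). I'll continue the arc.

send_rows(moves=[[[0,0,0,-1.01,0,-0.81,-1],[0,0,0,-1.15,0,-0.6,-1],[0,0,0,-1.25,0,-0.35,-1],[0,0,0,-1.3,0,-0.1,-1],[0,0,0,0,0,0,-1]]])

```text
time_s: 4.15
position: [0.5082, -0.2576, 0.1442]
tcp_rot: [[0.958, 0.288, -0.001], [0.288, -0.958, 0.003], [-0.0, -0.003, -1.0]]
force: [-0.2, 5.7, 4.6]
opening: 0.279
```

```bash
python3 -c "
from h import *;now();im=capture('scene');r=blob(im,'red',(150,150,290,280));print(r)
print([(a,proj('scene',W(P,ball(a))).round(1).tolist()) for a in (1,1.2,1.4)])"
```

```text
t 4.15 TCP frame mm [-66.2 -53.3 144.2] yaw rel -0.06 z [-0.001  0.003 -1.   ] F [-0.2  5.7  4.6] open 0.279
(array([200.        , 206.13333333]), [47, 54, 7, 5, 15])
[(1, [[203.1, 210.9]]), (1.2, [[199.1, 206.7]]), (1.4, [[195.4, 203.6]])]
```

send_rows(moves=[[[0,0,0,-1.29,0,0.16,-1],[0,0,0,-1.23,0,0.42,-1],[0,0,0,-1.12,0,0.65,-1],[0,0,0,-0.7,0,0.6,-1],[0,0,0,0,0,0,-1]]])

```text
time_s: 4.7
position: [0.4652, -0.2701, 0.1246]
tcp_rot: [[0.957, 0.289, -0.005], [0.289, -0.957, 0.003], [-0.004, -0.005, -1.0]]
force: [-5.3, 4.7, 6.0]
opening: 0.274
```

send_rows(moves=[[[0,0,0,0,0,0,0.2],[0,0,0,0,0,0,0.2],[0,0,0,0,0,0,0.2],[0,0,0,0,0,-2,0.2],[0,0,0,0,0,-4,0.2]]])

```text
time_s: 5.2
position: [0.4672, -0.2708, 0.1829]
tcp_rot: [[0.957, 0.289, -0.004], [0.289, -0.957, 0.003], [-0.003, -0.004, -1.0]]
force: [-0.1, -0.7, 0.6]
opening: 0.58
```

send_rows(moves=[[[0,0,0,0,0,-3,0.2],[0,0,0,4,0,0,0.2],[0,0,0,4,0,0,0.2],[0,0,0,4,-2,0,0.2],[0,0,0,0,0,0,0.2]]])

```text
time_s: 5.7
position: [0.5818, -0.2149, 0.2151]
tcp_rot: [[0.956, 0.294, 0.005], [0.294, -0.956, -0.001], [0.004, 0.002, -1.0]]
force: [-0.2, -0.0, 0.4]
opening: 0.597
```

```bash
python3 -c "
from h import *;now();im=capture('scene');r=blob(im,'red',(150,150,290,280));print(r)
print([(a,proj('scene',W(P,ball(a))).round(1).tolist()) for a in (1.9,2)])
print('handle',blob(im,'black',(270,190,292,222)),[(a,proj('scene',W(P,crank(a))).round(1).tolist()) for a in (1.1,1.17,1.25)])
a=im[120:320,120:400];b=capture('top')[120:320,280:460]
cv2.imwrite('pics/p5.png',cv2.convertScaleAbs(np.hstack([cv2.resize(a,(476,340)),cv2.resize(b,(306,340))]),alpha=1.6))"
```

```text
t 5.7 TCP frame mm [ 16.6 -33.7 215.1] yaw rel 0.28 z [ 0.005 -0.001 -1.   ] F [-0.2 -0.   0.4] open 0.597
(array([190.5, 196. ]), [40, 46, 2, 1, 2])
[(1.9, [[188.8, 201.0]]), (2, [[188.0, 201.3]])]
handle (array([280.47058824, 206.7254902 ]), [7, 10, 8, 16, 51]) [(1.1, [[283.2, 209.1]]), (1.17, [[281.5, 207.5]]), (1.25, [[279.5, 205.7]])]
```

View pics/p5.png

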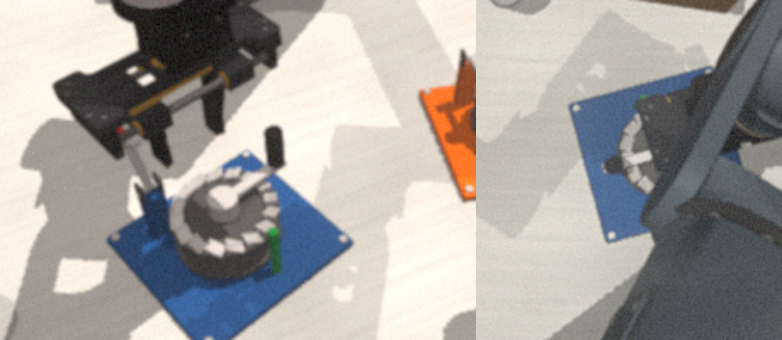

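The pawl stands thrown back, leaning away at about (130,140) in the crop. The handle hasn't moved (spool about 1.18). Next: go to the handle.

send_rows(moves=[[[0,0,0,-0.3,-2.3,0,0.3],[0,0,0,-0.3,-3.3,0,0.3],[0,0,0,-0.3,-3.3,0,0.3],[0,0,3,-0.3,-2.4,0,0.3],[0,0,0,0,0,0,0.3]]])

```text
time_s: 6.3
position: [0.5304, -0.111, 0.2146]
tcp_rot: [[0.971, 0.24, -0.003], [0.24, -0.971, 0.001], [-0.002, -0.002, -1.0]]
force: [-0.4, -0.3, -0.8]
opening: 0.65
```

send_rows(moves=[[[0,0,0,0,0,2,0.3],[0,0,0,0,0,2,0.3],[0,0,0,0,0,1,0.3],[0,0,0,0,0,0,0.3],[0,0,0,0,0,0,0.3]]])

```text
time_s: 6.8
position: [0.5336, -0.1138, 0.1648]
tcp_rot: [[0.971, 0.238, 0.001], [0.238, -0.971, -0.001], [0.0, 0.001, -1.0]]
force: [-0.7, -0.3, -0.5]
opening: 0.65
```

```bash
python3 -c "
from h import *;now();im=capture('scene');
print(np.round(crank(1.18),1),'handle',blob(im,'red',(150,150,290,280)))
print(proj('scene',W(P,ball(2))))
a=im[100:300,120:400];b=capture('top')[120:320,280:460]
cv2.imwrite('pics/p6.png',cv2.convertScaleAbs(np.hstack([cv2.resize(a,(476,340)),cv2.resize(b,(306,340))]),alpha=1.6))"
```

```text
t 6.8 TCP frame mm [ -0.4  77.  164.8] yaw rel -3.04 z [ 0.001 -0.001 -1.   ] F [-0.7 -0.3 -0.5] open 0.65
[  3.3  79.9 115. ] handle (array([187.42857143, 199.02040816]), [34, 46, 9, 8, 49])
[[187.97778505 201.33816366]]
```

View pics/p6.png

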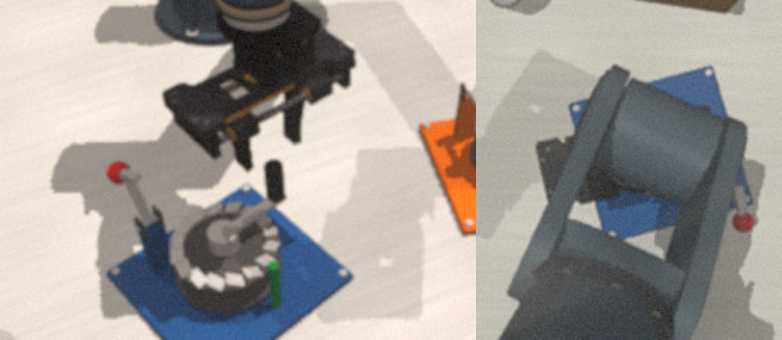

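The pawl is fully back: ball at (187,199), predicted (188,201) for 2.0 rad. Next: lower and pinch the handle.

send_rows(moves=[[[0,0,0,0.35,-0.3,0,0.3],[0,0,0,0,0,2,0.3],[0,0,0,0,0,2,0.3],[0,0,0,0,0,2,0.3],[0,0,0,0,0,0,0.3]]])

```text
time_s: 7.4
position: [0.5346, -0.1081, 0.1029]
tcp_rot: [[0.971, 0.239, -0.004], [0.239, -0.971, 0.002], [-0.003, -0.003, -1.0]]
force: [0.2, 0.8, 0.4]
opening: 0.651
```

send_rows(moves=[[[0,0,0,0,0,0,-1],[0,0,0,0,0,0,-1],[0,0,0,0,0,0,-1],[0,0,0,0,0,0,-1],[0,0,0,0,0,0,-1]]])

```text
time_s: 7.9
position: [0.5362, -0.1091, 0.1051]
tcp_rot: [[0.971, 0.239, 0.001], [0.239, -0.971, -0.0], [0.001, 0.001, -1.0]]
force: [-0.0, 0.2, -0.5]
opening: 0.287
```

```bash
python3 -c "
from h import *;now()"
```

```text
t 7.9 TCP frame mm [  3.5  80.7 105.1] yaw rel -3.0 z [ 0.001 -0.    -1.   ] F [-0.   0.2 -0.5] open 0.287
```

send_rows(moves=[[[0,0,0,0,0,0,-1],[0,0,0,0,0,0,-1],[0,0,5,0.7,0.03,0,-1],[0,0,5,0.7,0.03,0,-1],[0,0,0,0,0,0,-1]]])

```text
time_s: 8.4
position: [0.5506, -0.1069, 0.105]
tcp_rot: [[0.998, 0.066, 0.001], [0.066, -0.998, -0.0], [0.001, 0.0, -1.0]]
force: [-0.2, -0.8, 4.9]
opening: 0.243
```

```bash
cat >> h.py <<'E'
def pol():
    s,f,y=now();print('r',np.hypot(f[0],f[1]).round(1),'bearing-based spool',(np.arctan2(f[1],f[0])-.349).round(3),'bearing deg',np.degrees(np.arctan2(f[1],f[0])).round(2))
E
python3 -c "
from h import *;pol()"
```

```text
t 8.4 TCP frame mm [ 17.9  78.7 105. ] yaw rel -13.01 z [ 0.001 -0.    -1.   ] F [-0.2 -0.8  4.9] open 0.243
r 80.7 bearing-based spool 0.998 bearing deg 77.2
```

send_rows(moves=[[[0,0,7,0.98,0.06,0,-1],[0,0,7,0.98,0.06,0,-1],[0,0,7,0.98,0.06,0,-1],[0,0,7,0.98,0.06,0,-1],[0,0,0,0,0,0,-1]]])

```text
time_s: 8.9
position: [0.5889, -0.1128, 0.105]
tcp_rot: [[0.912, -0.409, 0.001], [-0.409, -0.912, 0.002], [0.001, -0.002, -1.0]]
force: [0.4, 3.5, 6.3]
opening: 0.242
```

```bash
python3 -c "
from h import *;pol()"
```

```text
t 8.9 TCP frame mm [ 52.9  61.9 105. ] yaw rel -40.97 z [ 0.001  0.002 -1.   ] F [0.4 3.5 6.3] open 0.242
r 81.4 bearing-based spool 0.515 bearing deg 49.51
```

send_rows(moves=[[[0,0,7,0.98,0.1,0,-1],[0,0,7,0.98,0.08,0,-1],[0,0,7,0.98,0.06,0,-1],[0,0,3,0.42,0.01,0,-1],[0,0,0,0,0,0,-1]]])

```text
time_s: 9.4
position: [0.6164, -0.1321, 0.1051]
tcp_rot: [[0.668, -0.745, 0.004], [-0.745, -0.667, 0.003], [0.0, -0.005, -1.0]]
force: [4.1, 5.9, 4.2]
opening: 0.245
```

```bash
python3 -c "
from h import *;pol()"
```

```text
t 9.4 TCP frame mm [ 73.6  35.6 105.1] yaw rel -64.93 z [ 0.004  0.003 -1.   ] F [4.1 5.9 4.2] open 0.245
r 81.7 bearing-based spool 0.101 bearing deg 25.8
```

send_rows(moves=[[[0,0,3,0.4,0.1,0,-1],[0,0,2,0.25,0.01,0,-1],[0,0,0,0,0,0,-1],[0,0,0,0.2,0,0,-1],[0,0,0,0,0,0,-1]]])

```text
time_s: 9.9
position: [0.6214, -0.138, 0.1051]
tcp_rot: [[0.601, -0.8, 0.005], [-0.8, -0.601, 0.005], [-0.001, -0.007, -1.0]]
force: [5.2, 10.0, 3.1]
opening: 0.244
```

```bash
python3 -c "
from h import *;pol()"
```

```text
t 9.9 TCP frame mm [ 76.6  28.4 105.1] yaw rel -69.89 z [ 0.005  0.005 -1.   ] F [ 5.2 10.   3.1] open 0.244
r 81.8 bearing-based spool 0.006 bearing deg 20.36
```

send_rows(moves=[[[0,0,0,0.15,0.1,0,-1],[0,0,0,0,0,0,-1],[0,0,0,0.15,0,0,-1],[0,0,0,0,0,0,-1],[0,0,0,0,0,0,-1]]])

```text
time_s: 10.4
position: [0.6231, -0.1403, 0.1051]
tcp_rot: [[0.6, -0.8, 0.007], [-0.8, -0.6, 0.006], [-0.001, -0.009, -1.0]]
force: [7.9, 10.1, 3.1]
opening: 0.245
```

```bash
python3 -c "
from h import *;pol()"
```

```text
t 10.4 TCP frame mm [ 77.7  25.8 105.1] yaw rel -69.92 z [ 0.007  0.006 -1.   ] F [ 7.9 10.1  3.1] open 0.245
r 81.8 bearing-based spool -0.029 bearing deg 18.35
```

Not at the stop yet: resistance hasn't risen and the tool still follows. I'll keep going in small steps.

send_rows(moves=[[[0,0,1,0.15,0.15,0,-1],[0,0,0,0,0,0,-1],[0,0,1,0.15,0.05,0,-1],[0,0,0,0,0,0,-1],[0,0,0,0,0,0,-1]]])

```text
time_s: 10.9
position: [0.6241, -0.142, 0.1051]
tcp_rot: [[0.573, -0.82, 0.009], [-0.82, -0.572, 0.009], [-0.002, -0.012, -1.0]]
force: [10.3, 15.7, 2.3]
opening: 0.244
```

```bash
python3 -c "
from h import *;pol();s=readout.read_state();print(np.array(s['tcp_rot']).T@s['force'])"
```

```text
t 10.9 TCP frame mm [ 78.1  23.9 105.1] yaw rel -71.88 z [ 0.009  0.009 -1.   ] F [10.3 15.7  2.3] open 0.244
r 81.7 bearing-based spool -0.052 bearing deg 16.99
[ -6.99425417 -17.49867033  -2.03421336]
```

send_rows(moves=[[[0,0,0,0,-0.3,0,-1],[0,0,0,0,0,0,-1],[0,0,0,0,0,0,-1],[0,0,0,0,0,0,-1],[0,0,0,0,0,0,-1]]])

```text
time_s: 11.4
position: [0.6242, -0.1418, 0.105]
tcp_rot: [[0.573, -0.819, 0.003], [-0.819, -0.573, 0.006], [-0.003, -0.007, -1.0]]
force: [4.4, 11.1, 4.0]
opening: 0.247
```

```bash
python3 -c "
from h import *;pol();s=readout.read_state();print(np.array(s['tcp_rot']).T@s['force'])
a=capture('scene')[180:300,200:320];b=capture('top')[140:260,330:450]
cv2.imwrite('pics/p7.png',cv2.convertScaleAbs(np.hstack([cv2.resize(a,(400,400),interpolation=2),cv2.resize(b,(400,400),interpolation=2)]),alpha=1.8))"
```

```text
t 11.4 TCP frame mm [ 78.3  24.  105. ] yaw rel -71.81 z [ 0.003  0.006 -1.   ] F [ 4.4 11.1  4. ] open 0.247
r 81.9 bearing-based spool -0.052 bearing deg 17.04
[-6.5317076  -9.98264674 -3.87812049]
```

View pics/p7.png

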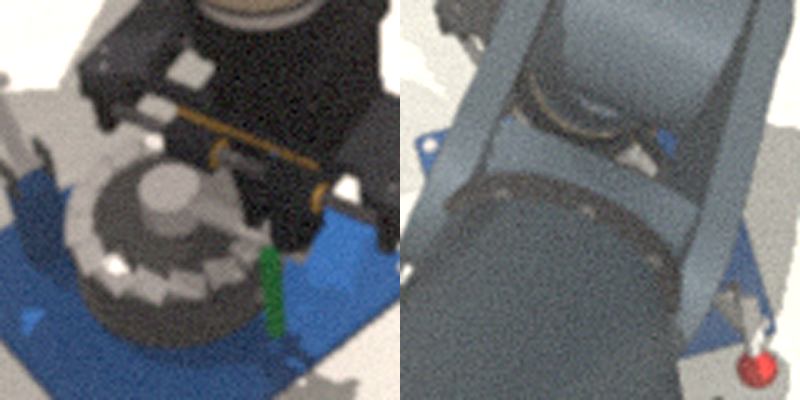

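The crank arm appears against or right beside the green post (crop 270,240), and the pawl is still back. A small further push should confirm contact.

send_rows(moves=[[[0,0,0,0.15,0,0,-1],[0,0,0,0,0,0,-1],[0,0,0,0.15,-0.1,0,-1],[0,0,0,0,0,0,-1],[0,0,0,0,0,0,-1]]])

```text
time_s: 12.0
position: [0.6242, -0.1418, 0.1049]
tcp_rot: [[0.573, -0.819, -0.002], [-0.819, -0.573, 0.01], [-0.009, -0.004, -1.0]]
force: [1.1, 13.9, 7.8]
opening: 0.246
```

```bash
python3 -c "
from h import *;pol();s=readout.read_state();print(np.array(s['tcp_rot']).T@s['force'])"
```

```text
t 12.0 TCP frame mm [ 78.3  24.  104.9] yaw rel -71.81 z [-0.002  0.01  -1.   ] F [ 1.1 13.9  7.8] open 0.246
r 81.9 bearing-based spool -0.052 bearing deg 17.01
[-10.79431467  -8.89196183  -7.65582606]
```

No motion for 3 mm commanded and the force rose, so this is the hard stop. Release and retreat upwards.

send_rows(moves=[[[0,0,0,0,0,0,0.3],[0,0,0,0,0,0,0.3],[0,0,0,0,0,0,0.3],[0,0,0,0,0,0,0.3],[0,0,0,0,0,-1,0.3]]])

```text
time_s: 12.5
position: [0.624, -0.1481, 0.1132]
tcp_rot: [[0.571, -0.821, -0.004], [-0.821, -0.571, 0.001], [-0.003, 0.002, -1.0]]
force: [-0.7, -0.5, -0.1]
opening: 0.597
```

send_rows(moves=[[[0,0,0,0,0,-2,0.3],[0,0,0,0,0,-3,0.3],[0,0,0,0,0,-4,0.3],[0,0,0,0,0,-4,0.3],[0,0,0,0,0,-1,0.3]]])

```text
time_s: 13.0
position: [0.6282, -0.1496, 0.2609]
tcp_rot: [[0.571, -0.821, 0.01], [-0.821, -0.571, -0.005], [0.01, -0.006, -1.0]]
force: [-0.9, -0.9, 0.0]
opening: 0.652
```

send_rows(moves=[[[0,0,0,-2,2,0,0.3],[0,0,0,-3,3,0,0.3],[0,0,0,-3,3,0,0.3],[0,0,0,-2,2,0,0.3],[0,0,0,0,0,0,0.3]]])

```text
time_s: 13.5
position: [0.4815, -0.1214, 0.2541]
tcp_rot: [[0.57, -0.821, -0.005], [-0.821, -0.571, 0.002], [-0.005, 0.003, -1.0]]
force: [0.4, -0.0, -0.3]
opening: 0.648
```

```bash
python3 -c "
from h import *;pol()
im=capture('scene');print('red',blob(im,'red',(150,150,290,280)),'pred',proj('scene',W(P,ball(2))),'handle pred',proj('scene',W(P,crank(0,115))))
a=im[150:310,170:330];b=capture('top')[140:260,330:450]
cv2.imwrite('pics/p8.png',cv2.convertScaleAbs(np.hstack([cv2.resize(a,(480,480),interpolation=2),cv2.resize(b,(320,480),interpolation=2)]),alpha=1.8))"
```

```text
t 13.5 TCP frame mm [-52.4  84.8 254.1] yaw rel -72.02 z [-0.005  0.002 -1.   ] F [ 0.4 -0.  -0.3] open 0.648
r 99.7 bearing-based spool 1.775 bearing deg 121.71
red (array([187.54054054, 198.75675676]), [34, 46, 8, 7, 37]) pred [[187.97778505 201.33816366]] handle pred [[284.60601318 242.46134749]]
```

View pics/p8.png

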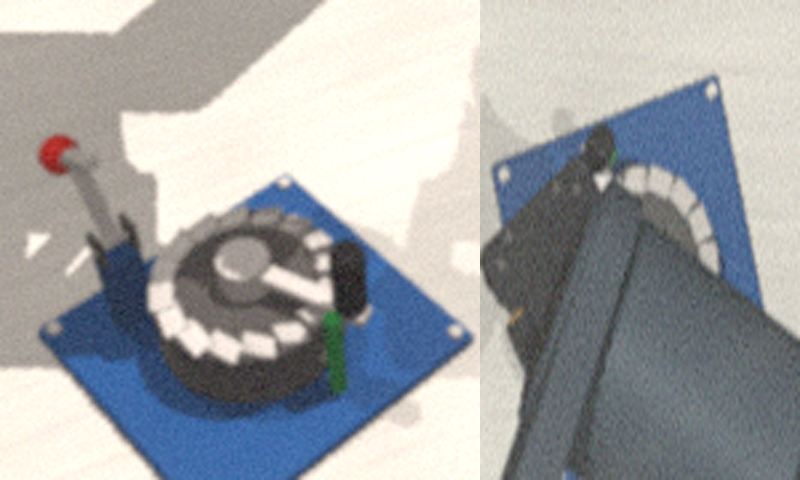

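Pawl back with the ball at (187,199), handle at (286,243) against a prediction of (284.6,242.5) for home, and the arm lying at the post. The robot is clear, so I'll hand in.

```bash
python3 -c "
from h import *
print([(a,proj('scene',W(P,crank(a))).round(1).tolist()) for a in (-.05,0,.05,.1)],blob(capture('scene'),'black',(272,220,300,262)))
bot.hand_in()"
```

```text
[(-0.05, [[283.5, 244.0]]), (0, [[284.6, 242.5]]), (0.05, [[285.6, 240.9]]), (0.1, [[286.6, 239.3]])] (array([285.73943662, 245.53521127]), [9, 17, 11, 19, 142])
the job is handed in; nothing more can be done
```

I pinched the blue rewinder's red ball, swung the pawl right over to its back stop and let go. Then I gripped the crank handle and turned the spool clockwise until the crank arm stopped against the green post. I released it, moved clear and handed the job in at about 13.5 s of the 45 s allowed.

- **Pawl:** it stayed thrown back. The ball shows at pixel (187.5, 198.8), against (188.0, 201.3) predicted for 2.0 rad. The 2–3 pixel vertical offset was there from the start, because the colour mask catches only the lit part of the ball.
- **Spool:** at the stop, a further 3 mm commanded gave no movement, while the force along the push rose from about 6.5 N to 10.8 N. After release, the picture shows the crank arm lying at the post.
- **One disagreement:** the gripper's position at the stop read about -0.05 rad instead of 0. The last handle pixel, (285.7, 245.5), was also 3 pixels below the home prediction of (284.6, 242.5). I put this down to a few millimetres of error in my fitted machine pose, and took the hard stop as the deciding evidence.
- **Limits:** force readings at the end of each move were all below about 20 N. I kept the arm away from the orange rewinder.

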